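Re-index a wafer chuck left between slots, with its pull-and-turn plunger

ROBOT

A 6-joint arm with a two-finger parallel gripper is mounted at the origin on the work surface. World frame = base frame: x ahead of the robot, y to its left, z up, the work surface at z = 0. Lengths are in m, angles in rad, forces in N, time in s.
With the tool pointing down it reaches from about 0.325 to 0.925 m from the base axis. Payload 3.1 kg.
Tool frame: the origin (TCP) lies at the very end of the fingers, on their centre line; the grasp point (between the pads) lies 19 mm behind it; z points along the fingers, x is the direction in which the jaws open and shut, and the axes are right-handed (so a half turn about z gives the same grasp; the last joint's range is limited). The gripper opens to 85 mm and grips with 20 to 120 N. Pads are 22 mm wide; open, the fingers measure 114 mm over their backs; the gripper's body (76 mm by 85 mm) begins 54 mm behind the grasp point. The pads swing forward as they close: fully open they stand 13 mm farther back than shut.
Start: joints at [-1.255, 0.217, 1.613, -0, 1.311, -0.112], TCP at [0.259, -0.569, 0.231] pointing down, gripper open.
Joint ranges: [-2.75, 2.75], [-0.78, 2.1], [0.31, 2.55], [-1.13, 4.27], [0.13, 2.63], [-2.58, 2.58]. Speed limits (rad/s): [2.79, 2.79, 3.14, 3.14, 3.14, 3.14].

INTERFACE

Orientations are given as a rotation vector (axis times angle).
In Python, from cell import env, vision, ticket, nets gives the robot as it stands. The module is installed in compiled form; this text tells all that it offers.
- The arm moves only by the shell command python3 -m creep 'ROWS' [OPENING] [FORCE]. ROWS is a JSON object of lists of equal length, an entry for each row: "offset": the shift along the tool's x, y, z in m, a list of three; "turn": the turn about the tool's z in rad. A call has 1 to 8 rows; each row is the pose to reach, as a shift and turn from the pose commanded when the call began, along the tool's axes at that moment; what a row does not reach only later rows make up. A row lasts 1/10 s, in which the tool goes at most 50 mm and 8.59 degrees, less where a joint would pass 70% of its speed; a pose out of reach is approached as far as the arm can. A call with a gripper value outside its range is refused whole. OPENING is the opening, from 0 (shut) to 1 (fully open), set as the call begins (- or left out, the last holds). The fingers move at their own pace and stop on an object; FORCE is the grip in N (left out, the last holds). Time passes only in rows, so rows that repeat a pose let the fingers close. It gives the time, the measured TCP pose, the force and the opening at its end, in the units of the state.
- env.state(): the state, without advancing time (a new reading comes with each control period).
- vision.camera(name): name is "scene" or "top"; returns a dict with "img" (384x512x3 uint8, red, green, blue), "range_z" (384x512 float32, m along the optical axis (not along the pixel's ray), 0 where there is no reading), "camera_matrix" (3x3 intrinsics, pixels), "origin" and "rotation" of the camera in the world. Camera axes: x right, y up, looking along -z (the intrinsics and any distortion apply to the point x, -y, -z); pixel columns grow to the right and rows downward; lengths in m; the calibration is good to about 2 mm. A picture is of the moment at which its call begins.
- ticket.job_done(): hands the job in, once; it reports no verdict.
Trained networks look in the newest picture that a camera, given by its name, has taken for a name from the list of things; names that differ only in an ending like _2 or _b are one class to them, and where a whole thing is asked for, a point or a joint stands for the part that bears it (a point fixed in the world has none). Each returns a list of dicts, best first, with "score" (0 to 1); they miss things now and then, are a little off and sometimes report something else, mostly with a low value. They report only what shows in the picture. A call takes as long as a camera call.
- nets.look_for(label, camera): "location" ([x, y, z] in m, in world coordinates, good to about 4 mm: the middle of the surface that is visible of it).
- nets.pinpoint(label, camera): "location" ([x, y, z] in m, in world coordinates, good to about 4 mm: a listed point, or the origin of a listed thing).
The state is a dict: "time": time; "qpos": joint angles; "dq": joint speeds; "effort": joint torques, N m; "ee_pos": TCP position; "tool_rot": TCP orientation; "contact_force": force on the tool from outside, world axes, zero at the start; "ft_torque": the same for the moment, N m; "opening": finger opening in m.
Only numpy, scipy, OpenCV 4.12 (cv2) and the standard library are available. Lean on these libraries where they do the work, as an engineer would, in place of code of your own. Each camera call takes 0.05 s, during which the arm holds its last target. There are 200 camera calls.

TASK

The round wafer chuck has been left unlocked between two slots of its rim, with the sprung plunger's pin riding on the rim. Lock it at the second slot on, anticlockwise as seen from above: pull up the plunger's knob and turn it a quarter so that it stays parked in its shallow rest notch and let go of it, swing the chuck by its black upright post past the next slot, then turn the knob back and bring the chuck on by feel until the pin snaps fully home in the second slot. Be gentle with the plunger: do not wrench the knob against its notches or its end stop, and do not force the chuck against the pin. Keep off the wafer, and leave the other things on the bench and the stage where they are; let go of everything at the end.

Things in the scene. Friction and masses are not known exactly. Their poses are not given: they have to be found in the camera images.
- stage: Rotary index stage, fixed to the bench: white base plate 300 (x) by 340 (y) mm, top 24 mm above the bench; dark slide plate, drum and chuck on it. Origin at bench height under the chuck's axis, z up along that axis; yaw varies. A grey bracket (top 118 mm above the bench) on its -y side holds the plunger over the chuck's rim, its vertical axis at x = 0, y = -85 mm in this frame.
- knob_grip (a point): Point on the plunger's axis inside its knob, 18 mm above the knob's underside and 10 mm below its top; rises and turns with the knob. Above the bench it lies at 154 mm with the pin home in a slot, about 160.5 mm with the pin riding on the rim (as at the start), 163 mm parked.
- knob: Black knurled round knob of the plunger, 36 mm across, 28 mm tall, white bar across its top. Origin at the centre of its underside. Its x axis runs along the white bar and the two lugs under it; with the lugs in the deep notches (as at the start) it lies along the stage's x axis within 5 degrees. It turns either way, freely when lifted clear.
- sleeve (a point): Top of the plunger's fixed steel sleeve, on the axis, 134 mm above the bench. The knob's 5 mm wide lugs drop into its 7 mm notches: a deep pair (pin down) and, a quarter turn away either way, a shallow pair of rest notches, where the knob stands parked 9 mm above home. To turn the knob lift it more than 12 mm above home; a hard end stop comes at 15 mm.
- plunger: The sprung pin with its knob, moving straight up and down. Origin on its axis, at the height of the chuck's top when home. Spring and weight push down with 6 N at home, 9 N riding, 14 N at the end stop. The 7 mm pin reaches 6.5 mm down into an 8.5 mm slot. Between slots it rides on the rim, the knob 6.5 mm above home, and snaps down when a slot comes under it.
- chuck: Round chuck, 97 mm radius, its top 74 mm above the bench. Origin on its axis at its underside. Its dark rim ring has eight slots 45 degrees apart and is clamped on by hand: the slots stand up to 9 degrees either way of nominal, unknown each time, so must be found by feel. Turns about z with friction (3 N at the post, 6 to 10 N with the pin riding) and stays where it is left.
- post (a point): Point on the axis of the chuck's black upright turning post (16 mm across), 26 mm above the chuck's top, 100 mm above the bench; the post's top is 18 mm above it. 80 mm from the chuck's axis. Its angle from the stage's x axis, anticlockwise from above: 37 to 53 degrees at the start; 67.5 (plus or minus 9) with the pin over the next slot, 112.5 (plus or minus 9) over the second.
- wafer: Blue wafer with violet dies, 100 mm across, 1.5 mm thick, held on the middle of the chuck (its top 75.5 mm above the bench) and turning with it; not to be touched. Origin at the centre of its underside.
- tweezers: Steel tweezers, about 115 mm long, lying on the bench; to be left alone. Origin at their underside.
- hexkey: Dark L-shaped hex key, 75 mm long, lying on the front ledge (-x side) of the stage's base plate; to be left alone. Origin at its underside, mid-length.
- wafer_case: Round white and clear wafer case, 120 mm across, 22 mm tall; to be left alone. Origin under its centre.
- cleaner: White bottle with a blue cap, 48 mm across, 130 mm tall; to be left alone. Origin under its centre.
- lens_can: Clear lens canister with a black lid, 47 mm across, 66 mm tall; to be left alone. Origin under its centre.
- slide_case: Orange slide case, 85 by 60 by 22 mm; to be left alone. Origin under its centre.
- mouse: Black computer mouse, 105 by 60 by 32 mm; to be left alone. Origin under its centre.

How it is judged:
On the way, in this order (a step that is already met when the one before it is completed fails the run):
1. the knob is parked in its rest notch (7.5 to 10.5 mm above home) and let go (z of knob_grip in the frame of stage between 0.1615 and 0.1645 m and contact force between the fingers and knob below 0.2 N), for 0.2 s.
2. the chuck has been turned anticlockwise past the next slot (post more than 80 degrees from the stage's x axis) with the plunger still parked (x of post in the frame of stage below 0.0139 m and y of post in the frame of stage above 0.03 m and z of knob_grip in the frame of stage above 0.1615 m), for 0.1 s.
At the end, for the whole second after the job is handed in: The plunger's pin is home (knob within 1.5 mm of its lowest height) in the second slot anticlockwise of the start: the post stands about 112.5 degrees (100 to 125 degrees) from the stage's x axis. Everything is let go and at rest (z of knob_grip in the frame of stage below 0.1555 m and x of post in the frame of stage between -0.046 and -0.014 m and y of post in the frame of stage above 0.06 m and linear speed of knob below 0.005 m/s and angular speed of chuck below 0.02 rad/s); the robot touches nothing.
It fails at once if the plunger is strained: knob wrenched against its notches or end stop, or pin rammed on the rim (more than 30 N between the plunger and the stage or chuck) (contact force between plunger and stage above 30 N).
It fails at once if the chuck is forced against the seated pin (more than 20 N between them) (z of knob_grip in the frame of stage below 0.1565 m and contact force between plunger and chuck above 20 N).
It fails at once if the wafer is touched (more than 0.5 N) (contact force between any of the fingers, the arm and wafer above 0.5 N).
It fails at once if another thing is moved by more than 20 mm (distance of any of tweezers, hexkey, wafer_case, cleaner, lens_can, slide_case, mouse from where it was at the start of the episode above 0.02 m).
It also fails if it takes over 72 s, if anything falls off the work surface, if the arm or the gripper's body presses on something with over 40 N, if the wrist force passes 120 N, or if a joint passes its speed limit or range.

## Working session

There is one attempt and no reset: what is moved stays moved. The work goes in short steps, Python scripts to look and compute and a shell command to move; the robot and the scene stay as the last step left them, time stands still between calls to the robot, and variables do not carry over. Pictures are saved under pics/ and viewed, about 8 in all and at most 12, crops included, and the job is handed in when it is done.

```bash
mkdir -p pics
cat > h.py <<'E'
from cell import env, vision, ticket, nets
import numpy as np, cv2
from scipy.spatial.transform import Rotation as R
def proj(c,p):
    q=c['rotation'].T@(np.array(p)-c['origin']); q=np.array([q[0],-q[1],-q[2]]); u=np.array(c['camera_matrix'])@q; return u[:2]/u[2]
def cloud(c):
    z=c['range_z']; K=np.array(c['camera_matrix']); v,u=np.mgrid[:z.shape[0],:z.shape[1]]
    P=np.stack([(u-K[0,2])/K[0,0]*z,-(v-K[1,2])/K[1,1]*z,-z],-1)
    return P@np.array(c['rotation']).T+np.array(c['origin'])
def save(c,n): cv2.imwrite(f'pics/{n}.png',c['img'][:,:,::-1])
np.set_printoptions(precision=4,suppress=True)
E
python3 - <<'E'
from h import *
s=env.state(); print(s)
ims=[]
for n in ('scene','top'):
    c=vision.camera(n); ims.append(c['img'])
    print(n,c['origin'],c['rotation'])
    for l in ('stage','knob_grip','knob','sleeve','post','chuck','wafer'):
        r=nets.pinpoint(l,n); print(l,[(np.round(x['location'],4).tolist(),round(x['score'],2)) for x in r[:2]])
    save(c,n)
E
```

```text
{'time': 0.0, 'qpos': array([-1.2552,  0.2177,  1.6149, -0.    ,  1.3113, -0.1122]), 'dq': array([-0.0003,  0.0019,  0.0001, -0.0008,  0.0014, -0.0003]), 'effort': array([  0.0003, -39.6851, -30.3851,  -0.0002,   0.0098,  -0.    ]), 'ee_pos': array([ 0.259 , -0.5679,  0.23  ]), 'tool_rot': array([-2.6411,  1.6985,  0.003 ]), 'contact_force': array([-0.0357, -1.2373, -0.0545]), 'ft_torque': array([-0.0491, -0.0266,  0.0143]), 'opening': 0.08533513908033709}
scene [ 0.9648 -0.7716  1.08  ] [0.6936 0.2222 0.5392]
stage [([0.527, -0.0108, -0.0002], 0.71)]
knob_grip [([0.5121, -0.1011, 0.1597], 0.63)]
knob [([0.5152, -0.0999, 0.1469], 0.44)]
sleeve [([0.5137, -0.0984, 0.1333], 0.87), ([0.4138, 0.425, -0.0022], 0.34)]
post [([0.5898, 0.0297, 0.0976], 0.84)]
chuck [([0.524, -0.0133, 0.0593], 0.72)]
wafer [([0.5257, -0.0139, 0.0743], 0.95), ([0.5874, 0.0327, 0.0961], 0.23)]
top [ 0.297  -0.0843  1.7519] [ 0.0766 -0.0788 -1.5516]
stage [([0.528, -0.0163, -0.0024], 0.95)]
knob_grip [([0.5117, -0.0973, 0.1624], 0.44)]
knob [([0.5123, -0.0982, 0.1439], 0.58)]
sleeve [([0.512, -0.1034, 0.1326], 0.7)]
post [([0.5885, 0.0282, 0.0999], 0.79), ([0.5147, -0.1053, 0.1309], 0.37)]
chuck [([0.5221, -0.0115, 0.0586], 0.56)]
wafer [([0.5235, -0.0162, 0.0732], 0.57)]
```

View pics/scene.png

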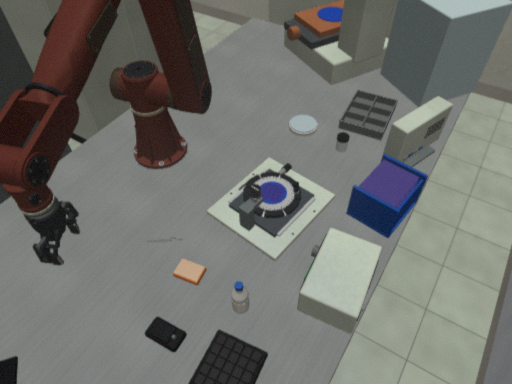

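View pics/top.png

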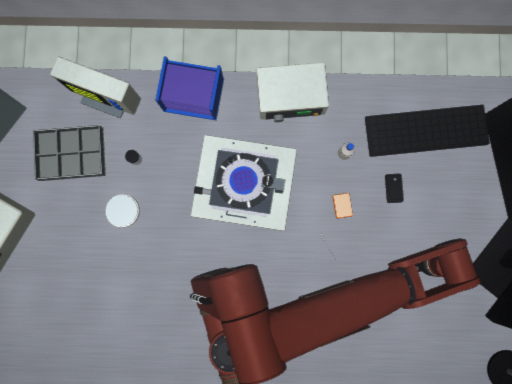

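```bash
sed -i "s/c\['rotation'\].T/R.from_rotvec(c['rotation']).as_matrix().T/; s/np.array(c\['rotation'\]).T/R.from_rotvec(c['rotation']).as_matrix().T/" h.py
python3 - <<'E'
from h import *
big=[]
for n in ('scene','top'):
    c=vision.camera(n); P=cloud(c); z=P[...,2]
    near=(np.hypot(P[...,0]-.525,P[...,1]+.014)<.14)
    m=near&(z>.150)&(z<.18); print(n,'knob top',m.sum(),np.median(P[m],0) if m.sum() else '', (P[m].min(0),P[m].max(0)))
    m=near&(np.hypot(P[...,0]-.589,P[...,1]-.029)<.03)&(z>.105)&(z<.13); print('post',m.sum(),P[m].mean(0) if m.sum() else '')
    m=(np.abs(z-.0245)<.006)&(np.hypot(P[...,0]-.525,P[...,1]+.014)<.26)
    r=cv2.minAreaRect(P[m][:,:2].astype(np.float32)*1000); print('base',m.sum(),r)
    ce=proj(c,[.525,-.014,.08]); u,v=ce.astype(int); w,hh=60,50
    k=c['img'][v-hh:v+hh,u-w:u+w]; big.append(cv2.resize(k,None,fx=6,fy=6,interpolation=cv2.INTER_CUBIC)); print(u,v)
    print('knobpx',proj(c,[.5125,-.099,.172]),'post',proj(c,[.589,.029,.118]))
    for nm,lo in zip(['scene','top'],[0,0]):
        pass
cv2.imwrite('pics/c1.png',big[0][:,:,::-1]);cv2.imwrite('pics/c2.png',big[1][:,:,::-1])
E
```

```text
scene knob top 137 [ 0.5157 -0.1049  0.1717] (array([ 0.4967, -0.1176,  0.1507]), array([ 0.5316, -0.0802,  0.1775]))
post 29 [0.5903 0.0287 0.1171]
base 2987 ((556.808837890625, -19.0107421875), (346.77642822265625, 370.35418701171875), 81.82476043701172)
271 191
knobpx [254.5004 188.0491] post [295.7063 183.39  ]
top knob top 98 [ 0.5126 -0.0995  0.1685] (array([ 0.4947, -0.1162,  0.1526]), array([ 0.5297, -0.0799,  0.1782]))
post 21 [0.5897 0.0309 0.1177]
base 3172 ((571.5803833007812, -20.488983154296875), (339.8476867675781, 395.7684631347656), 82.19985961914062)
243 179
knobpx [267.8283 179.9279] post [230.5371 159.1809]
```

View pics/c1.png

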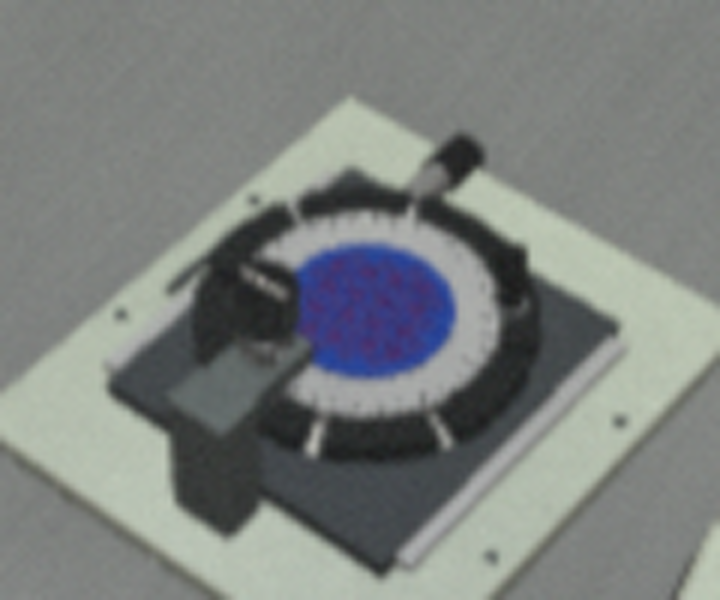

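View pics/c2.png

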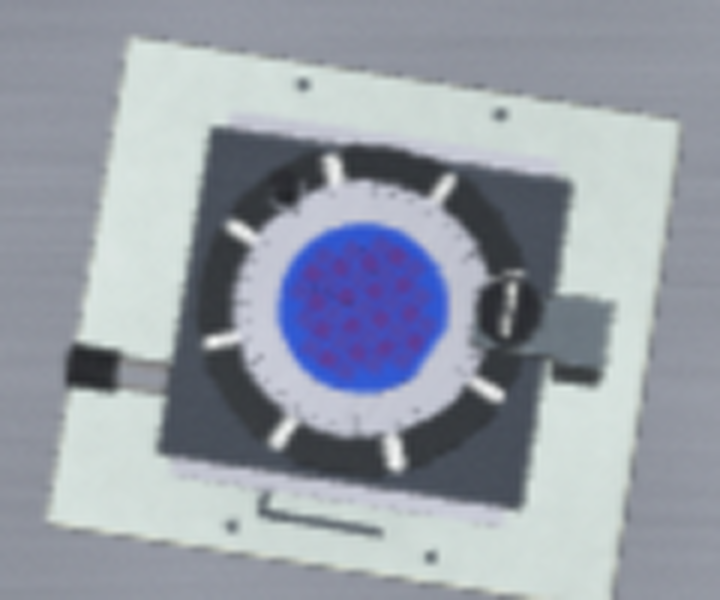

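```bash
cat >> h.py <<'E'
def ray(c,uv,z):
    K=np.array(c['camera_matrix']); M=R.from_rotvec(c['rotation']).as_matrix()
    uv=np.atleast_2d(uv).astype(float); d=np.stack([(uv[:,0]-K[0,2])/K[0,0],-(uv[:,1]-K[1,2])/K[1,1],-np.ones(len(uv))],-1)@M.T
    o=np.array(c['origin']); return o+d*((z-o[2])/d[:,2])[:,None]
def plan(target,h=None):
    s=env.state(); M=R.from_rotvec(s['tool_rot']).as_matrix(); hd=np.degrees(np.arctan2(M[1,0],M[0,0]))
    print('tool delta mm',M.T@(np.array(target)-s['ee_pos'])*1000,'heading',hd,'pos',s['ee_pos'],'zaxis',M[:,2])
    if h is not None: print('turn rad',-np.radians(h-hd))
E
python3 - <<'E'
from h import *
for n in ('scene','top'):
    c=vision.camera(n); im=c['img'].astype(int)
    r,g,b=im[...,0],im[...,1],im[...,2]
    ce=proj(c,[.525,-.014,.0755]); v,u=np.mgrid[:384,:512]; d=np.hypot(u-ce[0],v-ce[1])
    m=((b>g+40)&(d<25)); W=ray(c,np.argwhere(m)[:,::-1],.0755)
    (cx,cy),(w,h),a=cv2.fitEllipse(cv2.convexHull((W[:,:2]*1000).astype(np.float32))); print(n,'wafer ell',cx,cy,w,h)
    kp=proj(c,[.5127,-.099,.1785]); m=(d<60)&(np.hypot(u-kp[0],v-kp[1])<9)&(im.max(-1)<70)
    W=ray(c,np.argwhere(m)[:,::-1],.1785 if n=='top' else .17); print('knob',W.min(0),W.max(0))
    # white base yaw
    m=((im.min(-1)>165)&(d<130)&(g>b)).astype(np.uint8)
    m=cv2.morphologyEx(m,cv2.MORPH_OPEN,np.ones((3,3))); k,l,st,_=cv2.connectedComponentsWithStats(m); i=1+np.argmax(st[1:,4])
    W=ray(c,np.argwhere(l==i)[:,::-1],.024); print('base',cv2.minAreaRect((W[:,:2]*1000).astype(np.float32)))
# slots in top
s=[];C=np.array([.525,-.0145])
for rr in (.085,.088,.091):
    row=[]
    for a in np.arange(-180,180,.5):
        p=proj(c,[C[0]+rr*np.cos(np.radians(a)),C[1]+rr*np.sin(np.radians(a)),.074]); row.append(cv2.getRectSubPix(c['img'],(1,1),(float(p[0]),float(p[1])))[0,0].mean())
    s.append(row)
s=np.mean(s,0); a=np.arange(-180,180,.5)
for c0 in range(-180,180,45):
    k=(a>=c0)&(a<c0+45)
    w=np.clip(s[k]-90,0,None); 
    if w.sum()>0: print(c0,'peak',a[k][np.argmax(s[k])],s[k].max(),(w*a[k]).sum()/w.sum())
plan([.5127,-.099,.21],h=-65.5)
E
```

```text
scene wafer ell 524.1047973632812 -11.907204627990723 93.72511291503906 96.66897583007812
knob [ 0.4781 -0.1251  0.17  ] [ 0.5365 -0.0595  0.17  ]
base ((837.804931640625, -121.45817565917969), (165.73422241210938, 253.013427734375), 5.832891464233398)
top wafer ell 524.002197265625 -13.367572784423828 99.29517364501953 100.5835952758789
knob [ 0.4848 -0.1127  0.1785] [ 0.5412 -0.0831  0.1785]
base ((911.652099609375, -142.81997680664062), (238.3369903564453, 324.9922180175781), 5.8274688720703125)
-180 peak -168.0 226.44444444444446 -167.6075123238214
-135 peak -122.5 217.66666666666666 -123.03098404255319
-90 peak -82.5 128.44444444444443 -81.12708736157497
-45 peak -32.0 192.88888888888889 -32.00167999073109
0 peak 14.0 202.77777777777774 14.010256634078212
45 peak 59.0 213.2222222222222 59.32520786092214
90 peak 103.5 216.11111111111111 104.0955225378978
135 peak 148.0 220.33333333333334 148.1823598522994
tool delta mm [-322.2293 -425.4189   21.3112] heading -65.4897645063751 pos [ 0.2593 -0.5687  0.2313] zaxis [-0.  0. -1.]
turn rad 0.00017864306432146913
```

```bash
python3 -m creep '{"offset":[[-27,-36,0],[-54,-71,0],[-81,-107,0],[-108,-142,0],[-135,-177,0],[-162,-213,0],[-189,-249,0],[-216,-284,0]],"turn":[0,0,0,0,0,0,0,0]}' 0.65 20
python3 -m creep '{"offset":[[-26,-35,3],[-53,-71,8],[-80,-106,14],[-106,-141,21],[-106,-141,21]],"turn":[0,0,0,0,0]}'
python3 - <<'E'
from h import *
plan([.5127,-.099,.14])
c=vision.camera('scene');save(c,'s2')
u,v=proj(c,[.515,-.09,.15]).astype(int)
cv2.imwrite('pics/c3.png',cv2.resize(c['img'][v-50:v+40,u-55:u+55],None,fx=6,fy=6,interpolation=cv2.INTER_CUBIC)[:,:,::-1])
E
```

```text
time: 1.8
ee_pos: [0.4496, -0.2147, 0.2317]
tool_rot: [-2.642, 1.7, -0.002]
contact_force: [0.8, -0.8, 1.2]
opening: 0.0554
time: 2.3
ee_pos: [0.569, 0.0038, 0.2065]
tool_rot: [-2.642, 1.699, -0.002]
contact_force: [0.6, -0.7, -0.4]
opening: 0.055
tool delta mm [70.1063 93.913  66.4618] heading -65.47573651527755 pos [0.569  0.0038 0.2065] zaxis [ 0.001  -0.0003 -1.    ]
```

View pics/c3.png

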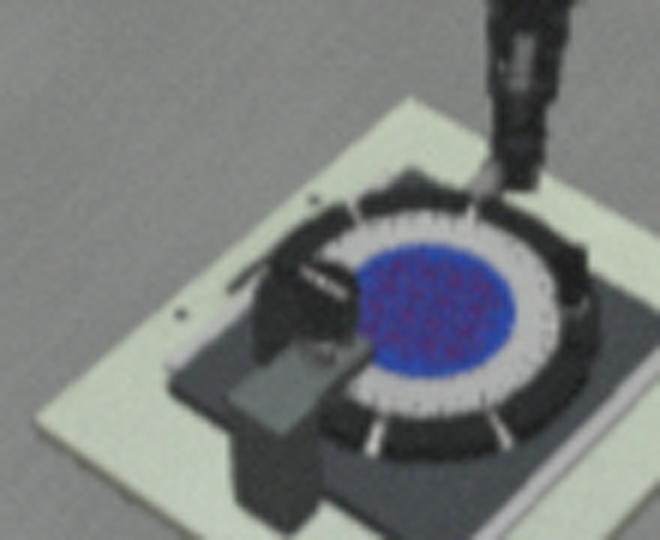

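```bash
python3 -m creep '{"offset":[[0,0,0]],"turn":[0]}'
python3 -m creep '{"offset":[[20,27,0],[40,54,0],[40,54,0],[40,54,0]],"turn":[0,0,0,0]}'
python3 -c "
from h import *
plan([.5127,-.099,.14])"
```

```text
time: 2.45
ee_pos: [0.5686, 0.0045, 0.2057]
tool_rot: [2.646, -1.692, -0.001]
contact_force: [0.0, 0.4, 0.9]
opening: 0.0558
time: 2.85
ee_pos: [0.4694, -0.1756, 0.2067]
tool_rot: [2.641, -1.7, 0.001]
contact_force: [1.4, -0.0, 0.1]
opening: 0.0554
tool delta mm [-51.8621 -71.1193  66.6508] heading -65.52054259718476 pos [ 0.4694 -0.1756  0.2067] zaxis [ 0.0004 -0.0011 -1.    ]
```

The offsets are in metres and I typed millimetres. The 50 mm per row cap limited the effect, and nothing was touched. From here I use metres.

```bash
python3 -m creep '{"offset":[[-0.026,-0.035,0],[-0.052,-0.071,0],[-0.052,-0.071,0],[-0.052,-0.071,0]],"turn":[0,0,0,0]}'
python3 -c "
from h import *
plan([.5127,-.099,.139])"
```

```text
time: 3.25
ee_pos: [0.5138, -0.0973, 0.2065]
tool_rot: [2.642, -1.699, 0.0]
contact_force: [-0.1, 0.8, 0.3]
opening: 0.0553
tool delta mm [ 1.0542  1.6662 67.5052] heading -65.48925722969896 pos [ 0.5138 -0.0973  0.2065] zaxis [-0.0003 -0.0009 -1.    ]
```

```bash
python3 -m creep '{"offset":[[0,0.0015,0.02],[0,0.0015,0.04],[0,0.0015,0.055],[0,0.0015,0.066],[0,0.0015,0.066]],"turn":[0,0,0,0,0]}'
python3 -m creep '{"offset":[[0,0,0],[0,0,0],[0,0,0],[0,0,0],[0,0,0]],"turn":[0,0,0,0,0]}' 0.3 20
```

```text
time: 3.75
ee_pos: [0.5113, -0.0969, 0.1384]
tool_rot: [2.641, -1.699, -0.006]
contact_force: [-0.4, -0.3, -0.7]
opening: 0.0556
time: 4.25
ee_pos: [0.5139, -0.0981, 0.1413]
tool_rot: [2.642, -1.699, 0.005]
contact_force: [1.1, -6.0, 1.2]
opening: 0.0349
```

```bash
python3 -m creep '{"offset":[[0.001,0,0],[0.001,0,0],[0.001,0,0]],"turn":[0,0,0]}'
python3 -c "
from h import *
for i in range(3):
  s=env.state();print(s['contact_force'],s['ft_torque'],s['ee_pos'])"
```

```text
time: 4.55
ee_pos: [0.514, -0.0983, 0.1412]
tool_rot: [-2.642, 1.699, -0.003]
contact_force: [-0.8, -2.2, 4.4]
opening: 0.0354
[-0.7877 -2.1567  4.4237] [-0.5936  0.1067  0.017 ] [ 0.514  -0.0983  0.1412]
[-0.7877 -2.1567  4.4237] [-0.5936  0.1067  0.017 ] [ 0.514  -0.0983  0.1412]
[-0.7877 -2.1567  4.4237] [-0.5936  0.1067  0.017 ] [ 0.514  -0.0983  0.1412]
```

```bash
python3 -m creep '{"offset":[[0,0,0],[0,0,0]],"turn":[0,0]}' - 45
python3 -m creep '{"offset":[[0,0,-0.001],[0,0,-0.002],[0,0,-0.003],[0,0,-0.004],[0,0,-0.004]],"turn":[0,0,0,0,0]}'
python3 -m creep '{"offset":[[0,0,-0.001],[0,0,-0.002],[0,0,-0.003],[0,0,-0.003],[0,0,-0.003]],"turn":[0,0,0,0,0]}'
python3 - <<'E'
from h import *
c=vision.camera('scene'); print([(np.round(x['location'],4).tolist(),x['score']) for x in nets.pinpoint('knob_grip','scene')])
print(env.state()['ee_pos'],env.state()['contact_force'])
E
```

```text
time: 4.75
ee_pos: [0.514, -0.0982, 0.1413]
tool_rot: [-2.642, 1.699, -0.003]
contact_force: [-0.5, -4.0, 6.4]
opening: 0.0354
time: 5.25
ee_pos: [0.5135, -0.0982, 0.1421]
tool_rot: [-2.642, 1.699, -0.002]
contact_force: [5.7, -5.7, -9.2]
opening: 0.0347
time: 5.75
ee_pos: [0.5134, -0.0982, 0.1446]
tool_rot: [-2.642, 1.699, -0.002]
contact_force: [6.8, -5.2, -10.2]
opening: 0.0347
[([0.5118, -0.1027, 0.1632], 0.59)]
[ 0.5134 -0.0982  0.1446] [  5.8197  -5.8455 -10.7462]
```

```bash
python3 -m creep '{"offset":[[0.0005,0,-0.001],[0.001,-0.0005,-0.002],[0.0015,-0.0005,-0.003],[0.0015,-0.0005,-0.0035],[0.0015,-0.0005,-0.0035]],"turn":[0,0,0,0,0]}'
```

```text
time: 6.35
ee_pos: [0.5135, -0.0984, 0.1473]
tool_rot: [-2.642, 1.699, 0.003]
contact_force: [5.6, -4.0, -11.2]
opening: 0.0348
```

```bash
python3 -m creep '{"offset":[[0.0003,-0.0007,-0.001],[0.0003,-0.0007,-0.001]],"turn":[0,0]}'
python3 -m creep '{"offset":[[0,0,0],[0,0,0],[0,0,0]],"turn":[-0.06,-0.12,-0.12]}'
python3 -c "
from h import *
s=env.state();print(s['contact_force'],s['ft_torque'],s['ee_pos'])"
```

```text
time: 6.55
ee_pos: [0.5136, -0.0983, 0.1479]
tool_rot: [2.642, -1.699, -0.005]
contact_force: [4.3, -4.9, -12.6]
opening: 0.0345
time: 6.85
ee_pos: [0.5136, -0.0983, 0.1478]
tool_rot: [2.74, -1.536, -0.005]
contact_force: [4.3, -4.5, -11.7]
opening: 0.035
[  4.3143  -4.5116 -11.6601] [-0.7677 -0.8769  0.0352] [ 0.5136 -0.0983  0.1478]
```

```bash
python3 -m creep '{"offset":[[0,0,0],[0,0,0],[0,0,0]],"turn":[-0.06,-0.12,-0.12]}'
python3 -c "
from h import *
s=env.state();print(s['contact_force'],s['ft_torque'],s['ee_pos'])
c=vision.camera('scene'); print([(np.round(x['location'],4).tolist(),x['score']) for x in nets.pinpoint('knob_grip','scene')])"
```

```text
time: 7.15
ee_pos: [0.5136, -0.0983, 0.1478]
tool_rot: [-2.827, 1.369, 0.005]
contact_force: [4.6, -4.3, -11.9]
opening: 0.0349
[  4.6204  -4.3012 -11.8999] [-0.7317 -0.8952  0.0517] [ 0.5136 -0.0983  0.1478]
[([0.5125, -0.0991, 0.1691], 0.59)]
```

```bash
python3 -m creep '{"offset":[[0,0,0],[0,0,0],[0,0,0],[0,0,0],[0,0,0]],"turn":[-0.13,-0.26,-0.39,-0.52,-0.65]}'
python3 -m creep '{"offset":[[0,0,0],[0,0,0],[0,0,0],[0,0,0],[0,0,0],[0,0,0],[0,0,0]],"turn":[-0.13,-0.26,-0.39,-0.52,-0.64,-0.68,-0.68]}'
python3 -c "
from h import *
s=env.state();print(s['contact_force'],s['ft_torque'],s['qpos'])
plan([.512,-.098,.21],24.5)"
```

```text
time: 7.75
ee_pos: [0.5132, -0.098, 0.1476]
tool_rot: [-3.116, 0.388, 0.006]
contact_force: [3.9, -4.4, -12.1]
opening: 0.035
time: 8.45
ee_pos: [0.5127, -0.0981, 0.1474]
tool_rot: [-3.067, -0.666, 0.007]
contact_force: [3.3, -3.7, -12.4]
opening: 0.0347
[  3.2501  -3.7385 -12.3721] [-0.7988 -0.6402  0.0222] [-0.3237  0.092   1.9229  0.0003  1.1322 -0.7515]
tool delta mm [ -0.8661  -0.6383 -62.5786] heading 24.507404941221782 pos [ 0.5127 -0.0981  0.1474] zaxis [-0.0052  0.002  -1.    ]
turn rad 0.00012924060523675592
```

```bash
python3 -m creep '{"offset":[[0,0,0.001],[0,0,0.002],[0,0,0.003],[0,0,0.003]],"turn":[0,0,0,0]}'
python3 -m creep '{"offset":[[0,0,0.001],[0,0,0.002],[0,0,0.003],[0,0,0.003]],"turn":[0,0,0,0]}'
python3 -c "
from h import *
s=env.state();print(s['contact_force'],s['ft_torque'],s['ee_pos'])"
```

```text
time: 8.85
ee_pos: [0.5128, -0.0981, 0.145]
tool_rot: [-3.067, -0.665, 0.007]
contact_force: [2.7, -2.9, -10.7]
opening: 0.0345
time: 9.25
ee_pos: [0.5132, -0.0984, 0.1446]
tool_rot: [-3.068, -0.665, 0.007]
contact_force: [-2.1, -1.8, -10.9]
opening: 0.0347
[ -2.0946  -1.7695 -10.9358] [-0.4666  0.5211  0.0051] [ 0.5132 -0.0984  0.1446]
```

```bash
python3 -m creep '{"offset":[[0,0,0],[0,0,0]],"turn":[0,0]}'
python3 - <<'E'
from h import *
c=vision.camera('scene'); print([(np.round(x['location'],4).tolist(),x['score']) for x in nets.pinpoint('knob_grip','scene')])
s=env.state();print(s['contact_force'],s['ft_torque'],s['ee_pos'])
E
```

```text
time: 9.45
ee_pos: [0.5133, -0.0985, 0.1449]
tool_rot: [-3.068, -0.665, 0.006]
contact_force: [-4.3, -0.7, -10.3]
opening: 0.0347
[([0.5097, -0.0978, 0.1649], 0.43)]
[ -4.4738  -1.8495 -10.889 ] [-0.3323  1.0209  0.0032] [ 0.5134 -0.0985  0.1449]
```

```bash
python3 -m creep '{"offset":[[0,0,0],[0,0,0],[0,0,0],[0,0,0]],"turn":[0,0,0,0]}' 0.65 20
python3 - <<'E'
from h import *
s=env.state();print(s['contact_force'],s['ft_torque'],s['ee_pos'])
c=vision.camera('scene'); print([(np.round(x['location'],4).tolist(),x['score']) for x in nets.pinpoint('knob_grip','scene')])
E
```

```text
time: 9.95
ee_pos: [0.5174, -0.0995, 0.1481]
tool_rot: [3.068, 0.665, 0.008]
contact_force: [0.8, -0.7, -0.6]
opening: 0.0553
[ 0.8114 -0.7375 -0.6029] [-0.0225 -0.0223  0.0213] [ 0.5174 -0.0995  0.1481]
[([0.5136, -0.0978, 0.1625], 0.6)]
```

```bash
python3 -m creep '{"offset":[[-0.004,0,-0.001],[-0.004,0,-0.02],[-0.004,0,-0.045],[-0.004,0,-0.06],[-0.004,0,-0.06]],"turn":[0,0,0,0,0]}'
python3 - <<'E'
from h import *
print(env.state()['contact_force'])
plan([.512,-.098,.21])
c=vision.camera('scene')
for k in range(2): print([(np.round(x['location'],4).tolist(),round(x['score'],2)) for x in nets.pinpoint(['knob_grip','knob'][k],'scene')])
P=cloud(c);m=(np.hypot(P[...,0]-.512,P[...,1]+.098)<.012)&(P[...,2]>.15)&(P[...,2]<.19);print(m.sum(),np.median(P[m],0))
u,v=proj(c,[.515,-.08,.14]).astype(int)
cv2.imwrite('pics/c4.png',cv2.resize(c['img'][v-45:v+35,u-50:u+50],None,fx=7,fy=7,interpolation=cv2.INTER_CUBIC)[:,:,::-1])
E
```

```text
time: 10.55
ee_pos: [0.5135, -0.1015, 0.2089]
tool_rot: [3.067, 0.665, 0.008]
contact_force: [-0.1, 0.0, 0.2]
opening: 0.0555
[-0.1465  0.0278  0.2407]
tool delta mm [ 0.1105 -3.7917 -1.1624] heading 24.460484975911307 pos [ 0.5135 -0.1015  0.2089] zaxis [ 0.0058 -0.002  -1.    ]
[([0.5131, -0.0993, 0.1636], 0.45)]
[([0.5134, -0.0997, 0.1472], 0.63)]
37 [ 0.5124 -0.0978  0.1761]
```

View pics/c4.png

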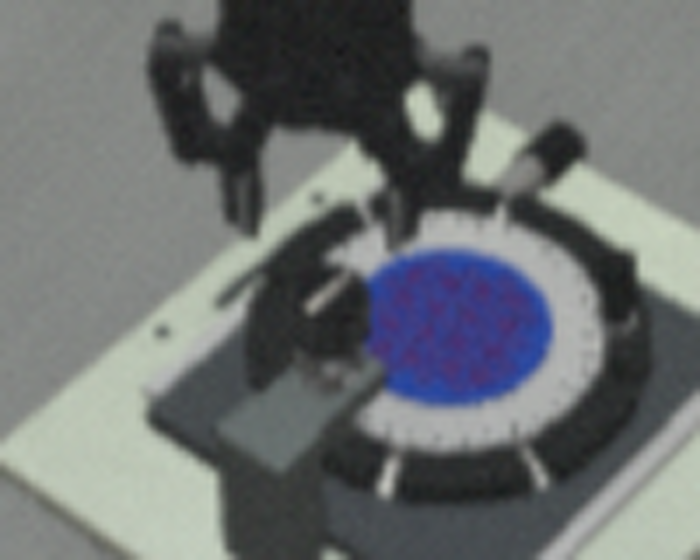

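```bash
python3 -m creep '{"offset":[[0.03,-0.022,-0.01],[0.062,-0.044,-0.01],[0.093,-0.066,-0.01],[0.124,-0.088,-0.01],[0.124,-0.088,-0.01]],"turn":[0.14,0.28,0.42,0.56,0.7]}'
python3 -m creep '{"offset":[[0,0,0],[0,0,0],[0,0,0],[0,0,0],[0,0,0],[0,0,0]],"turn":[0.14,0.28,0.42,0.56,0.7,0.7]}'
python3 - <<'E'
from h import *
plan([.5897,.0305,.085],-56)
c=vision.camera('top'); print([(np.round(x['location'],4).tolist(),round(x['score'],2)) for x in nets.pinpoint('knob_grip','top')])
P=cloud(c);m=(np.hypot(P[...,0]-.512,P[...,1]+.098)<.012)&(P[...,2]>.15)&(P[...,2]<.19);print(m.sum(),np.median(P[m],0),P[m].mean(0))
u,v=proj(c,[.512,-.098,.17]).astype(int);print(P[v-2:v+3,u-2:u+3,2])
E
```

```text
time: 11.2
ee_pos: [0.5886, 0.0346, 0.2139]
tool_rot: [-3.11, 0.43, 0.003]
contact_force: [0.2, -0.1, -0.5]
opening: 0.0552
time: 11.8
ee_pos: [0.5868, 0.0308, 0.2137]
tool_rot: [2.776, -1.468, -0.005]
contact_force: [0.0, 0.4, -0.1]
opening: 0.0558
tool delta mm [  2.139   -2.5431 128.7262] heading -55.73485181170874 pos [0.5868 0.0308 0.2137] zaxis [-0.0035  0.0003 -1.    ]
turn rad 0.004627708891380424
[([0.5121, -0.0981, 0.1634], 0.49)]
43 [ 0.512  -0.0994  0.1728] [ 0.5121 -0.0982  0.1726]
[[0.1709 0.1744 0.1799 0.1687 0.1696]
 [0.1788 0.168  0.1737 0.1686 0.1764]
 [0.1728 0.1762 0.1737 0.1739 0.1661]
 [0.1735 0.168  0.1794 0.1737 0.1702]
 [0.1727 0.1728 0.1709 0.1787 0.1651]]
```

```bash
python3 -m creep '{"offset":[[0.002,-0.0025,0.03],[0.002,-0.0025,0.07],[0.002,-0.0025,0.1],[0.002,-0.0025,0.12],[0.002,-0.0025,0.127],[0.002,-0.0025,0.127]],"turn":[0,0,0,0,0,0]}'
python3 -m creep '{"offset":[[0,0,0],[0,0,0],[0,0,0],[0,0,0]],"turn":[0,0,0,0]}' 0.31
python3 - <<'E'
from h import *
plan([.5897,.0305,.085])
C=np.array([.5243,-.0135]);p0=env.state()['ee_pos'];M=R.from_rotvec(env.state()['tool_rot']).as_matrix()
print('radius,angle',np.hypot(*(p0[:2]-C)),np.degrees(np.arctan2(*(p0[:2]-C)[::-1])))
for a in np.arange(36,87,6.):
    t=np.array([*(C+.079*np.array([np.cos(np.radians(a)),np.sin(np.radians(a))])),.085]); print(a,(M.T@(t-p0))[:2]*1000,-np.radians(a-34))
E
```

```text
time: 12.5
ee_pos: [0.59, 0.0305, 0.0873]
tool_rot: [2.777, -1.467, -0.005]
contact_force: [0.4, 0.3, 0.3]
opening: 0.0556
time: 12.9
ee_pos: [0.592, 0.0304, 0.09]
tool_rot: [-2.776, 1.468, -0.003]
contact_force: [-0.2, -0.3, -0.6]
opening: 0.0267
tool delta mm [-1.3242  1.8388  4.9621] heading -55.73897483497703 pos [0.592  0.0304 0.09  ] zaxis [ 0.002  -0.0001 -1.    ]
radius,angle 0.08067255285490847 33.00329167860984
36.0 [-4.1742  1.6975] -0.03490658503988659
42.0 [-12.415    2.3806] -0.13962634015954636
48.0 [-20.5393   3.9214] -0.24434609527920614
54.0 [-28.4579   6.303 ] -0.3490658503988659
60.0 [-36.0843   9.4992] -0.4537856055185257
66.0 [-43.3348  13.4752] -0.5585053606381855
72.0 [-50.13    18.1872] -0.6632251157578453
78.0 [-56.3954  23.5837] -0.767944870877505
84.0 [-62.0623  29.6055] -0.8726646259971648
```

```bash
python3 -m creep '{"offset":[[-0.004,0.0017,0.002],[-0.008,0.002,0.003],[-0.0124,0.0024,0.003],[-0.0165,0.003,0.003],[-0.0205,0.004,0.003],[-0.0285,0.0063,0.003],[-0.036,0.0095,0.003],[-0.0433,0.0135,0.003]],"turn":[-0.035,-0.087,-0.14,-0.19,-0.244,-0.35,-0.454,-0.558]}'
python3 - <<'E'
from h import *
C=np.array([.5243,-.0135]);p0=env.state()['ee_pos'];M=R.from_rotvec(env.state()['tool_rot']).as_matrix()
print(env.state()['contact_force'],'radius,angle',np.hypot(*(p0[:2]-C)),np.degrees(np.arctan2(*(p0[:2]-C)[::-1])))
for a in np.arange(66,91,6.):
    t=np.array([*(C+.079*np.array([np.cos(np.radians(a)),np.sin(np.radians(a))])),.085]); print(a,(M.T@(t-p0))*1000,-np.radians(a-66))
E
```

```text
time: 13.7
ee_pos: [0.5568, 0.0578, 0.0867]
tool_rot: [3.075, -0.64, 0.006]
contact_force: [1.2, -2.0, -0.3]
opening: 0.0266
[ 1.2068 -1.9983 -0.3363] radius,angle 0.078351763516736 65.52226557966814
66.0 [-0.654  -0.657   1.6763] -0.0
72.0 [-8.915  -0.2941  1.6459] -0.10471975511965978
78.0 [-17.0929   0.9304   1.6162] -0.20943951023931956
84.0 [-25.0979   3.003    1.5874] -0.3141592653589793
90.0 [-32.8425   5.901    1.5598] -0.4188790204786391
```

```bash
python3 -m creep '{"offset":[[-0.008,-0.0003,0],[-0.015,0.0007,0],[-0.0205,0.002,0],[-0.025,0.003,0],[-0.025,0.003,0],[-0.025,0.003,0]],"turn":[-0.1,-0.19,-0.26,-0.314,-0.314,-0.314]}'
python3 - <<'E'
from h import *
C=np.array([.5243,-.0135]);s=env.state();p0=s['ee_pos']
print(s['contact_force'],'radius,angle',np.hypot(*(p0[:2]-C)),np.degrees(np.arctan2(*(p0[:2]-C)[::-1])))
for n in ('top','scene'):
    c=vision.camera(n)
    for l in ('post','knob_grip'): print(n,l,[(np.round(x['location'],4).tolist(),round(x['score'],2),np.degrees(np.arctan2(x['location'][1]-C[1],x['location'][0]-C[0]))+8.3) for x in nets.pinpoint(l,n)][:2])
    u,v=proj(c,[.525,-.02,.08]).astype(int); cv2.imwrite(f'pics/d_{n}.png',cv2.resize(c['img'][v-50:v+40,u-55:u+55],None,fx=6,fy=6,interpolation=cv2.INTER_CUBIC)[:,:,::-1])
# slots in top
c=vision.camera('top');S=[];a=np.arange(-180,180,.5)
for rr in (.085,.088,.091): S.append([cv2.getRectSubPix(c['img'],(1,1),tuple(map(float,proj(c,[C[0]+rr*np.cos(np.radians(x)),C[1]+rr*np.sin(np.radians(x)),.074]))))[0,0].mean() for x in a])
S=np.mean(S,0); w=np.clip(S-100,0,None)
pk=[i for i in range(4,len(a)-4) if S[i]==S[i-8 if i>8 else 0:i+9].max() and S[i]>150]
for i in pk: k=np.abs(a-a[i])<6; print('slot',(w[k]*a[k]).sum()/w[k].sum(),S[i])
E
```

```text
time: 14.3
ee_pos: [0.5318, 0.0661, 0.0862]
tool_rot: [-3.137, 0.16, -0.001]
contact_force: [-0.0, 0.3, 0.1]
opening: 0.0262
[-0.0117  0.3377  0.102 ] radius,angle 0.07990355101195247 84.61499268011752
top post [([0.5345, 0.0631, 0.1009], 0.85, np.float64(90.71515580687537))]
top knob_grip [([0.5082, -0.0978, 0.163], 0.58, np.float64(-92.5124039325463))]
scene post [([0.5336, 0.0658, 0.0983], 0.69, np.float64(91.6111245506088)), ([0.5153, -0.0994, 0.1333], 0.42, np.float64(-87.68122787130632))]
scene knob_grip []
slot -165.08175552233845 223.11111111111111
slot -120.50653250447793 216.1111111111111
slot -89.08433921386566 183.44444444444446
slot -75.04525455688245 190.7777777777778
slot -30.515147886480662 206.44444444444446
slot 14.863462257100151 215.55555555555554
slot 150.4494855967078 213.44444444444446
```

View pics/d_scene.png

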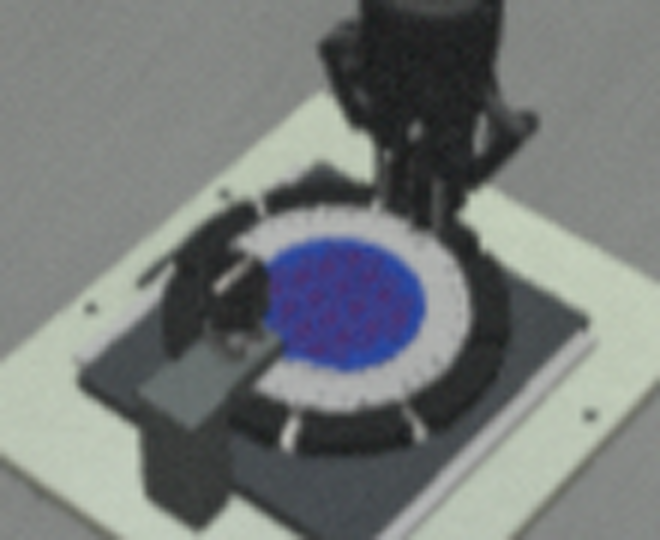

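```bash
python3 -m creep '{"offset":[[0.002,0,-0.02],[0.002,0,-0.06],[0.002,0,-0.1],[0.002,0,-0.125],[-0.001,0.04,-0.125],[-0.003,0.085,-0.125],[-0.003,0.13,-0.125],[-0.003,0.165,-0.125]],"turn":[0,0,0,0,0,0,0,0]}'
python3 -m creep '{"offset":[[0,0,0],[0,0,0],[0,0,0]],"turn":[0,0,0]}' 0.65
python3 -c "
from h import *
plan([.512,-.098,.141])
print(env.state()['qpos'])"
```

```text
time: 15.45
ee_pos: [0.5112, -0.0998, 0.2108]
tool_rot: [3.137, -0.159, -0.0]
contact_force: [0.5, -0.3, 0.2]
opening: 0.0266
time: 15.75
ee_pos: [0.5118, -0.097, 0.2105]
tool_rot: [-3.137, 0.158, 0.001]
contact_force: [0.6, 0.1, -0.8]
opening: 0.0555
tool delta mm [ 0.3908  1.0061 69.5167] heading -5.758802379957623 pos [ 0.5118 -0.097   0.2105] zaxis [-0.0007  0.0008 -1.    ]
[-0.3225  0.014   1.877   0.0006  1.2515 -0.2222]
```

```bash
python3 -m creep '{"offset":[[0.0004,0.001,0.02],[0.0004,0.001,0.045],[0.0004,0.001,0.062],[0.0004,0.001,0.068],[0.0004,0.001,0.068]],"turn":[0,0,0,0,0]}'
python3 -m creep '{"offset":[[0,0,0],[0,0,0],[0,0,0],[0,0,0],[0,0,0]],"turn":[0,0,0,0,0]}' 0.3 20
python3 -c "
from h import *
s=env.state();print(s['contact_force'],s['ft_torque'],s['ee_pos'])"
```

```text
time: 16.25
ee_pos: [0.5115, -0.0976, 0.1417]
tool_rot: [-3.137, 0.156, 0.004]
contact_force: [-0.2, 0.5, -0.0]
opening: 0.0557
time: 16.75
ee_pos: [0.5135, -0.099, 0.1442]
tool_rot: [-3.138, 0.159, -0.005]
contact_force: [1.9, 2.4, 4.0]
opening: 0.0353
[1.8506 2.4382 4.0254] [ 0.3176 -0.2377  0.0253] [ 0.5135 -0.099   0.1442]
```

```bash
python3 -m creep '{"offset":[[0,0,0],[0,0,0]],"turn":[0,0]}' - 45
python3 -m creep '{"offset":[[0,0,-0.001],[0,0,-0.002],[0,0,-0.003],[0,0,-0.004],[0,0,-0.005],[0,0,-0.005]],"turn":[0,0,0,0,0,0]}'
```

```text
time: 16.95
ee_pos: [0.5135, -0.099, 0.1442]
tool_rot: [-3.138, 0.159, -0.005]
contact_force: [1.3, 3.2, 5.9]
opening: 0.035
time: 17.55
ee_pos: [0.5129, -0.0989, 0.1455]
tool_rot: [-3.137, 0.159, -0.004]
contact_force: [8.8, 0.2, -10.1]
opening: 0.0345
```

```bash
python3 -m creep '{"offset":[[0.0005,0,-0.001],[0.001,0,-0.002],[0.0015,0,-0.003],[0.0015,0,-0.003]],"turn":[0,0,0,0]}'
```

```text
time: 17.95
ee_pos: [0.5131, -0.0989, 0.1476]
tool_rot: [-3.137, 0.159, 0.001]
contact_force: [6.9, 0.1, -12.4]
opening: 0.0348
```

```bash
python3 -m creep '{"offset":[[0.0005,0,-0.001],[0.001,0,-0.001]],"turn":[0,0]}'
python3 -m creep '{"offset":[[0,0,0],[0,0,0],[0,0,0]],"turn":[0.06,0.12,0.12]}'
python3 -c "
from h import *
s=env.state();print(s['contact_force'],s['ft_torque'],s['ee_pos'])"
python3 -m creep '{"offset":[[0,0,0],[0,0,0],[0,0,0]],"turn":[0.06,0.12,0.12]}'
python3 -c "
from h import *
s=env.state();print(s['contact_force'],s['ft_torque'],s['ee_pos'])"
```

```text
time: 18.15
ee_pos: [0.5132, -0.0988, 0.1481]
tool_rot: [-3.137, 0.159, 0.004]
contact_force: [5.5, -0.2, -11.3]
opening: 0.0347
time: 18.45
ee_pos: [0.5132, -0.0989, 0.1479]
tool_rot: [-3.122, 0.349, 0.004]
contact_force: [6.5, 0.3, -12.4]
opening: 0.0346
[  6.5154   0.3388 -12.3937] [-0.0604 -1.2867 -0.0047] [ 0.5132 -0.0989  0.1479]
time: 18.75
ee_pos: [0.5132, -0.0989, 0.148]
tool_rot: [-3.095, 0.535, 0.004]
contact_force: [6.2, -0.4, -12.9]
opening: 0.0347
[  6.1665  -0.4147 -12.9154] [-0.1125 -1.2884 -0.0516] [ 0.5132 -0.0989  0.148 ]
```

```bash
python3 -m creep '{"offset":[[0,0,0],[0,0,0],[0,0,0],[0,0,0],[0,0,0]],"turn":[0.13,0.26,0.39,0.52,0.65]}'
python3 -m creep '{"offset":[[0,0,0],[0,0,0],[0,0,0],[0,0,0],[0,0,0],[0,0,0],[0,0,0]],"turn":[0.13,0.26,0.39,0.52,0.64,0.68,0.68]}'
python3 -c "
from h import *
s=env.state();print(s['contact_force'],s['ft_torque'],s['qpos'])
plan([.512,-.098,.21],-95.7)"
```

```text
time: 19.25
ee_pos: [0.5132, -0.099, 0.148]
tool_rot: [2.759, -1.501, -0.004]
contact_force: [5.0, -0.3, -11.8]
opening: 0.0345
time: 19.95
ee_pos: [0.5131, -0.0991, 0.1479]
tool_rot: [2.105, -2.329, -0.003]
contact_force: [6.1, -1.3, -12.2]
opening: 0.0349
[  6.114   -1.3278 -12.2404] [-0.1272 -1.1563 -0.0123] [-0.3247  0.0909  1.9229 -0.0007  1.1306  1.3475]
tool delta mm [ -0.9447   1.4078 -62.0471] heading -95.79561809785349 pos [ 0.5131 -0.0991  0.1479] zaxis [-0.0029  0.0003 -1.    ]
turn rad -0.001668850632037503
```

```bash
python3 -m creep '{"offset":[[0,0,0.001],[0,0,0.002],[0,0,0.003],[0,0,0.004],[0,0,0.004]],"turn":[0,0,0,0,0]}'
python3 -m creep '{"offset":[[0,0,0.001],[0,0,0.002],[0,0,0.003],[0,0,0.004],[0,0,0.004]],"turn":[0,0,0,0,0]}'
python3 -c "
from h import *
s=env.state();print(s['contact_force'],s['ft_torque'],s['ee_pos'])"
```

```text
time: 20.45
ee_pos: [0.5132, -0.0991, 0.1443]
tool_rot: [2.106, -2.329, -0.003]
contact_force: [5.0, -0.4, -10.9]
opening: 0.035
time: 20.95
ee_pos: [0.5134, -0.0991, 0.1421]
tool_rot: [2.106, -2.328, -0.003]
contact_force: [3.2, -0.2, -8.6]
opening: 0.0346
[ 3.1571 -0.1795 -8.6443] [-0.0988 -0.6705 -0.0363] [ 0.5134 -0.0991  0.1421]
```

```bash
python3 -m creep '{"offset":[[0,0,0.001],[0,0,0.001]],"turn":[0,0]}'
python3 -m creep '{"offset":[[0,0,0],[0,0,0],[0,0,0],[0,0,0]],"turn":[0,0,0,0]}' 0.65 20
python3 - <<'E'
from h import *
s=env.state();print(s['contact_force'],s['ee_pos'])
plan([.512,-.098,.21])
plan([.534,.066,.21])
E
```

```text
time: 21.15
ee_pos: [0.5136, -0.0991, 0.142]
tool_rot: [2.106, -2.328, -0.003]
contact_force: [1.0, -1.0, -7.4]
opening: 0.0346
time: 21.55
ee_pos: [0.5152, -0.0993, 0.1437]
tool_rot: [-2.107, 2.329, -0.002]
contact_force: [0.2, -0.3, -0.5]
opening: 0.0555
[ 0.2415 -0.3252 -0.5183] [ 0.5152 -0.0993  0.1437]
tool delta mm [ -0.991    3.2626 -66.26  ] heading -95.73848829944414 pos [ 0.5152 -0.0993  0.1437] zaxis [ 0.0012 -0.0005 -1.    ]
tool delta mm [-166.3689   -2.2291  -66.3105] heading -95.73848829944414 pos [ 0.5152 -0.0993  0.1437] zaxis [ 0.0012 -0.0005 -1.    ]
```

```bash
python3 -m creep '{"offset":[[0,0,-0.02],[0,0,-0.05],[0,0,-0.068],[-0.04,-0.001,-0.068],[-0.085,-0.003,-0.068],[-0.13,-0.005,-0.068],[-0.166,-0.006,-0.068],[-0.166,-0.006,-0.068]],"turn":[0,0,-0.1,-0.24,-0.38,-0.52,-0.66,-0.8]}'
python3 -m creep '{"offset":[[0,0,0],[0,0,0],[0,0,0],[0,0,0],[0,0,0],[0,0,0]],"turn":[-0.14,-0.28,-0.42,-0.56,-0.7,-0.7]}'
python3 - <<'E'
from h import *
plan([.5375,.0654,.086],-9.5)
c=vision.camera('top'); print([(np.round(x['location'],4).tolist(),round(x['score'],2)) for x in nets.pinpoint('knob_grip','top')])
P=cloud(c);m=(np.hypot(P[...,0]-.512,P[...,1]+.098)<.012)&(P[...,2]>.15)&(P[...,2]<.19);print(m.sum(),np.median(P[m],0),P[m].mean(0))
c=vision.camera('scene'); print([(np.round(x['location'],4).tolist(),round(x['score'],2)) for x in nets.pinpoint('post','scene')])
E
```

```text
time: 22.35
ee_pos: [0.5376, 0.0695, 0.2114]
tool_rot: [-2.854, 1.309, -0.0]
contact_force: [-0.0, -0.1, -0.3]
opening: 0.0554
time: 22.95
ee_pos: [0.5373, 0.0654, 0.2112]
tool_rot: [3.13, -0.268, 0.0]
contact_force: [0.4, 0.4, -0.9]
opening: 0.0557
tool delta mm [  0.1152  -0.0079 125.1738] heading -9.804244624669044 pos [0.5373 0.0654 0.2112] zaxis [ 0.0003 -0.0001 -1.    ]
turn rad -0.005310070431969185
[([0.5117, -0.0965, 0.1612], 0.49)]
42 [ 0.5126 -0.0979  0.1699] [ 0.5124 -0.0979  0.17  ]
[([0.5314, 0.0639, 0.0961], 0.59)]
```

```bash
python3 -m creep '{"offset":[[0,0,0.03],[0,0,0.07],[0,0,0.1],[0,0,0.119],[0,0,0.124],[0,0,0.124]],"turn":[0,0,0,0,0,0]}'
python3 -m creep '{"offset":[[0,0,0],[0,0,0],[0,0,0],[0,0,0]],"turn":[0,0,0,0]}' 0.31
python3 - <<'E'
from h import *
C=np.array([.5243,-.0135]);s=env.state();p0=s['ee_pos'];M=R.from_rotvec(s['tool_rot']).as_matrix()
print(s['contact_force'],'radius,angle',np.hypot(*(p0[:2]-C)),np.degrees(np.arctan2(*(p0[:2]-C)[::-1])))
for a in np.arange(80,111,4.):
    t=np.array([*(C+.079*np.array([np.cos(np.radians(a)),np.sin(np.radians(a))])),.086]); print(a,(M.T@(t-p0))*1000,-np.radians(a-80.5))
E
```

```text
time: 23.75
ee_pos: [0.5367, 0.0654, 0.0862]
tool_rot: [3.13, -0.269, -0.003]
contact_force: [-0.9, -0.4, 1.0]
opening: 0.0556
time: 24.15
ee_pos: [0.538, 0.0654, 0.0878]
tool_rot: [-3.13, 0.268, -0.003]
contact_force: [0.1, -0.3, -0.2]
opening: 0.0267
[ 0.1456 -0.2752 -0.1582] radius,angle 0.08010319587467842 80.15459786855018
80.0 [0.209  1.1042 1.8137] 0.008726646259971648
84.0 [-5.3024  1.2774  1.8036] -0.061086523819801536
88.0 [-10.7883   1.8347   1.7935] -0.1308996938995747
92.0 [-16.2219   2.7733   1.7834] -0.2007128639793479
96.0 [-21.5768   4.0886   1.7733] -0.27052603405912107
100.0 [-26.827    5.7743   1.7632] -0.34033920413889424
104.0 [-31.9467   7.8221   1.7533] -0.41015237421866746
108.0 [-36.9112  10.222    1.7436] -0.4799655442984406
```

```bash
python3 -m creep '{"offset":[[-0.0028,0.001,0.001],[-0.0053,0.0013,0.0015],[-0.008,0.0015,0.0015],[-0.0108,0.0018,0.0015],[-0.0135,0.0023,0.0015],[-0.0162,0.0028,0.0015],[-0.019,0.0034,0.0015],[-0.0216,0.0041,0.0015]],"turn":[-0.03,-0.06,-0.095,-0.13,-0.165,-0.2,-0.235,-0.27]}'
python3 - <<'E'
from h import *
C=np.array([.5243,-.0135]);s=env.state();p0=s['ee_pos'];M=R.from_rotvec(s['tool_rot']).as_matrix()
print(s['contact_force'],'tool',M.T@s['contact_force'],'radius,angle',np.hypot(*(p0[:2]-C)),np.degrees(np.arctan2(*(p0[:2]-C)[::-1])))
for a in np.arange(96,113,2.):
    t=np.array([*(C+.079*np.array([np.cos(np.radians(a)),np.sin(np.radians(a))])),.086]); print(a,(M.T@(t-p0))*1000,-np.radians(a-96))
E
```

```text
time: 24.95
ee_pos: [0.5187, 0.0648, 0.0861]
tool_rot: [3.137, 0.158, 0.014]
contact_force: [7.1, 0.6, -5.9]
opening: 0.0265
[ 7.1269  0.5646 -5.8872] tool [7.0959 0.1475 5.9495] radius,angle 0.07847096994390715 94.07045585177313
96.0 [-2.6457 -0.5629  0.1258] -0.0
98.0 [-5.4024 -0.5036  0.1018] -0.03490658503988659
100.0 [-8.1554 -0.348   0.0779] -0.06981317007977318
102.0 [-10.9013  -0.0965   0.0543] -0.10471975511965978
104.0 [-13.6367   0.2507   0.0308] -0.13962634015954636
106.0 [-16.3584   0.6931   0.0075] -0.17453292519943295
108.0 [-19.0629   1.2303  -0.0154] -0.20943951023931956
110.0 [-21.7471   1.8615  -0.0381] -0.24434609527920614
112.0 [-24.4076   2.5861  -0.0605] -0.2792526803190927
```

```bash
cat > f.py <<'E'
from h import *
import sys
C=np.array([.5243,-.0135]);s=env.state();p0=s['ee_pos'];M=R.from_rotvec(s['tool_rot']).as_matrix()
f=M.T@s['contact_force']
print('tool F',f,'angle',np.degrees(np.arctan2(*(p0[:2]-C)[::-1])))
sys.exit(int(f[0]>11.5))
E
python3 -m creep '{"offset":[[-0.0015,0,0],[-0.003,0,0],[-0.0045,0,0],[-0.006,0,0],[-0.0075,0,0]],"turn":[-0.02,-0.04,-0.06,-0.08,-0.1]}' >/dev/null; python3 f.py &&
python3 -m creep '{"offset":[[-0.001,0,0],[-0.001,0,0]],"turn":[-0.012,-0.012]}' >/dev/null && python3 f.py &&
python3 -m creep '{"offset":[[-0.001,0,0],[-0.001,0,0]],"turn":[-0.012,-0.012]}' >/dev/null && python3 f.py &&
python3 -m creep '{"offset":[[-0.001,0,0],[-0.001,0,0]],"turn":[-0.012,-0.012]}' >/dev/null && python3 f.py
```

```text
tool F [7.2577 2.1923 5.7611] angle 99.38872798634637
tool F [6.9106 1.9441 4.7435] angle 100.36440162026216
tool F [6.3385 2.3937 5.0296] angle 100.98267726357265
tool F [7.0314 1.5771 5.3619] angle 101.67797062693528
```

```bash
python3 -m creep '{"offset":[[-0.001,0,0],[-0.002,0,0]],"turn":[-0.012,-0.025]}' >/dev/null; python3 f.py &&
python3 -m creep '{"offset":[[-0.001,0,0],[-0.001,0,0]],"turn":[-0.012,-0.012]}' >/dev/null && python3 f.py &&
python3 -m creep '{"offset":[[-0.001,0,0],[-0.001,0,0]],"turn":[-0.012,-0.012]}' >/dev/null && python3 f.py &&
python3 -m creep '{"offset":[[-0.001,0,0],[-0.001,0,0]],"turn":[-0.012,-0.012]}' >/dev/null && python3 f.py &&
python3 -m creep '{"offset":[[-0.001,0,0],[-0.001,0,0]],"turn":[-0.012,-0.012]}' >/dev/null && python3 f.py &&
python3 -m creep '{"offset":[[-0.001,0,0],[-0.001,0,0]],"turn":[-0.012,-0.012]}' >/dev/null && python3 f.py &&
python3 -m creep '{"offset":[[-0.001,0,0],[-0.001,0,0]],"turn":[-0.012,-0.012]}' >/dev/null && python3 f.py
python3 - <<'E'
from h import *
c=vision.camera('top')
P=cloud(c);m=(np.hypot(P[...,0]-.512,P[...,1]+.098)<.012)&(P[...,2]>.145)&(P[...,2]<.19);print(m.sum(),np.median(P[m],0),P[m].mean(0))
E
```

```text
tool F [7.5472 1.4435 4.7063] angle 102.95975223669619
tool F [7.0246 2.3413 4.57  ] angle 103.8351715654972
tool F [6.2644 2.0204 4.2192] angle 104.48094676381227
tool F [6.6402 2.6375 2.8565] angle 105.33830617846378
tool F [ 3.3199 -0.4717  0.859 ] angle 106.2246858577134
tool F [4.1946 1.6547 0.0587] angle 108.02500667593534
tool F [6.7292 2.5861 0.639 ] angle 108.10992064865476
43 [ 0.513  -0.0994  0.1637] [ 0.5124 -0.0981  0.1644]
```

```bash
python3 -m creep '{"offset":[[0.002,0,0],[0.004,0,0],[0.0065,0,0],[0.0065,0,0]],"turn":[0,0,0,0]}'
python3 -m creep '{"offset":[[0,0,-0.02],[0,0,-0.06],[0,0,-0.1],[0,0,-0.13],[0,0,-0.13]],"turn":[0,0,0,0,0]}'
python3 - <<'E'
from h import *
C=np.array([.5243,-.0135])
for n in ('top','scene'):
    c=vision.camera(n)
    for l in ('post','knob_grip'): print(n,l,[(np.round(x['location'],4).tolist(),round(x['score'],2),np.degrees(np.arctan2(x['location'][1]-C[1],x['location'][0]-C[0]))+8.3) for x in nets.pinpoint(l,n)][:2])
    P=cloud(c);m=(np.hypot(P[...,0]-.512,P[...,1]+.098)<.012)&(P[...,2]>.145)&(P[...,2]<.19);print(m.sum(),np.median(P[m],0),P[m].mean(0))
print(env.state()['contact_force'],env.state()['time'])
save(c,'end')
u,v=proj(c,[.525,-.02,.08]).astype(int); cv2.imwrite('pics/e.png',cv2.resize(c['img'][v-50:v+40,u-55:u+55],None,fx=6,fy=6,interpolation=cv2.INTER_CUBIC)[:,:,::-1])
E
```

```text
time: 27.9
ee_pos: [0.5024, 0.0638, 0.0846]
tool_rot: [-3.098, -0.519, 0.004]
contact_force: [0.2, 0.4, -0.0]
opening: 0.0265
time: 28.4
ee_pos: [0.5065, 0.0637, 0.2208]
tool_rot: [3.097, 0.519, 0.015]
contact_force: [0.9, 0.3, 1.0]
opening: 0.0264
top post [([0.5071, 0.0616, 0.0953], 0.64, np.float64(111.19985783057245)), ([0.4448, -0.3729, 0.0032], 0.46, np.float64(-94.17309224097714))]
top knob_grip [([0.5136, -0.0961, 0.1539], 0.58, np.float64(-89.0809898335715))]
44 [ 0.5131 -0.098   0.163 ] [ 0.5123 -0.0981  0.163 ]
scene post [([0.5049, 0.0655, 0.0981], 0.79, np.float64(112.09708537174592)), ([0.3994, 0.0134, 0.0265], 0.19, np.float64(176.14573275957653))]
scene knob_grip [([0.5123, -0.099, 0.1538], 0.46, np.float64(-89.6893267663969)), ([0.5151, -0.099, 0.074], 0.19, np.float64(-87.84152989314762))]
34 [ 0.5122 -0.0984  0.1673] [ 0.5123 -0.0983  0.1674]
[0.5304 0.2595 1.1413] 28.7
```

View pics/e.png

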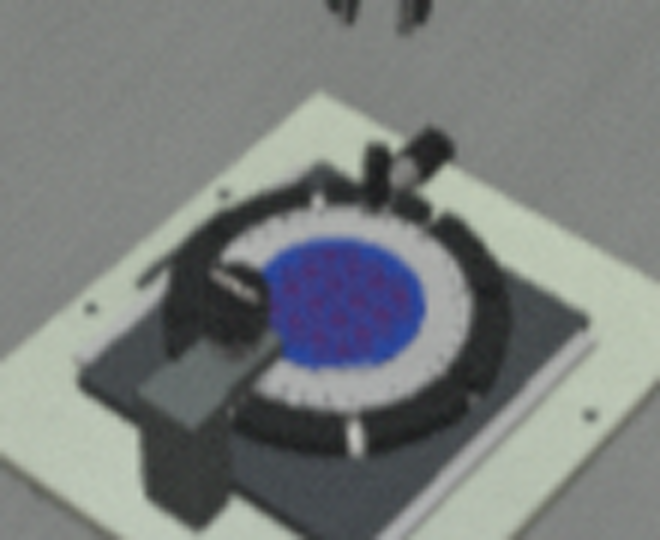

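The crop shows the knob low on its sleeve at about (240,300), with its bar back along the stage's x axis. The post is at about (375,170), and the gripper is clear above everything.

```bash
python3 -c "
from h import *
print(ticket.job_done())"
```

```text
the job is handed in; nothing more can be done
None
```

The chuck is locked at the second slot anticlockwise, and I handed the job in at about 29 s of the 72 s allowed. No verdict was reported.

**What I did:**
1. I lifted the knob, turned it a quarter and parked it. When I let go, the top of the knob read 172.7 mm above the bench, against 173 mm expected.
2. I swung the post past the next slot to about 89° with the plunger still parked.
3. I turned the knob back so the pin rode on the rim; the knob top then read 170 mm.
4. I pushed the chuck on in 1 mm steps at about 7 N until the pin snapped in. The force dropped to 3 N, and then the chuck stopped moving.

**Last checks:**
- **Post:** it stands at 111–112° from the stage's x axis.
- **Plunger:** both cameras place knob_grip at 154 mm, which is pin home.
- **Robot:** the gripper is clear above the post, with no contact force beyond noise.

**What disagreed or went wrong:**
- **Scene camera depth:** its raw depth over the knob read about 4 mm high at the end, but it had read high before as well.
- **Parking force:** while I lowered the knob into the rest notch, the wrist force stayed near 11 N instead of dropping to zero. The height check after letting go showed it was properly parked.
- **Units slip:** my first three moves were typed in millimetres instead of metres. The gripper overshot by up to about 120 mm, well above the bench, and touched nothing.
- **Not checked:** I did not measure the other objects on the bench at the end. The gripper came nowhere near them at their height.

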